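Fit the missing U-bolt on the positioner

ROBOT

A 7-joint arm with a two-finger parallel gripper is mounted at the origin on the work surface. World frame = base frame: x ahead of the robot, y to its left, z up, the work surface at z = 0. Lengths are in m, angles in rad, forces in N, time in s.
With the tool pointing down it reaches from about 0.425 to 0.925 m from the base axis. Payload 6.8 kg.
Tool frame: the origin (TCP) lies midway between the tips of the shut fingers; the grasp point (between the pads) lies 19 mm behind it; z points along the fingers, y is the line along which they close (so a half turn about z gives the same grasp; the last joint's range is limited). The gripper opens to 85 mm and grips with 20 to 120 N. Pads are 22 mm wide; open, the fingers measure 114 mm over their backs; the gripper's body (76 mm by 85 mm) begins 54 mm behind the grasp point. The pads swing forward as they close: fully open they stand 13 mm farther back than shut.
Start: joints at [-1.431, 0.477, 0.022, 1.555, -0.011, 1.109, -0.083], TCP at [0.166, 0.654, 0.231] pointing down, gripper open.
Joint ranges: [-2.96, 2.96], [-0.34, 2.1], [-1.41, 1.46], [0.24, 2.44], [-1.37, 4.51], [0.17, 1.92], [-2.96, 2.96]. Speed limits (rad/s): [2.39, 2.39, 3.14, 3.14, 3.14, 3.14, 3.14].

INTERFACE

Orientations are given as [roll, pitch, yaw] about the fixed x, y, z axes, in that order (R = Rz(yaw) Ry(pitch) Rx(roll)).
In Python, from cell import robot, viewer, order gives the robot as it stands. The module is installed in compiled form; this text tells all that it offers.
- The arm moves only by the shell command python3 -m handwheel 'ROWS' [OPENING]. ROWS is JSON, a list of rows, each a list of 6 numbers: the shift along the tool's x, y, z in m, then the turn, a rotation vector about the tool's x, y, z in degrees. In form: [[x, y, z, rx, ry, rz], ...]. A call has 1 to 20 rows; each row shifts and turns the commanded pose from where the row before left it, along the tool's axes as they then stand; what a row does not reach is not made up. A row lasts 1/8 s, in which the tool goes at most 62.5 mm and 10.7 degrees, less where a joint would pass 70% of its speed; a pose out of reach is approached as far as the arm can. A call with a gripper value outside its range is refused whole. OPENING is the opening, from -1 (shut) to 1 (fully open), set as the call begins (- or left out, the last holds). The fingers move at their own pace and stop on an object; the grip force is fixed at half the most. Time passes only in rows, so rows that do not move let the fingers close. It gives the time, the measured TCP pose, the force, the opening and the grip force at its end, in the units of the state.
- robot.get_state(): the state, without advancing time (a new reading comes with each control period).
- viewer.capture(name): name is "side" or "top" or "wrist"; returns a dict with "img" (384x512x3 uint8, red, green, blue), "mtx" (3x3 intrinsics, pixels), "distortion" ([k1, k2, p1, p2, k3] as OpenCV has them; the pictures are not rectified), "view" (4x4, takes a point from world to camera coordinates). Camera axes: x right, y down, z forward; pixel columns grow to the right and rows downward; lengths in m; the calibration is good to about 2 mm. A picture is of the moment at which its call begins. There is no depth.
- order.sign_off(): hands the job in; it is judged then, once.
The state is a dict: "time": time; "joint_pos": joint angles; "qd": joint speeds; "joint_efforts": joint torques, N m; "tcp_pos": TCP position; "tcp_rot": TCP orientation; "wrist_force": force on the tool from outside, world axes, zero at the start; "moment": the same for the moment, N m; "opening": opening from 0.0 (shut) to 1.0 (fully open); "gripper_force": force on a finger pad.
Only numpy, scipy, OpenCV 4.12 (cv2) and the standard library are available. Lean on these libraries where they do the work, as an engineer would, in place of code of your own. Each camera call takes 0.05 s, during which the arm holds its last target. There are 200 camera calls.

TASK

Turn the positioner's tilted table (the black knob is its handle) until the pipe leg that has no U-bolt clicks into the loading position on the low side, and let go of it. Then take the middle-sized U-bolt from the wooden rack, pass it over that pipe with both legs through the two bracket holes, and leave it fully home on the pipe. Leave the other two U-bolts, the spray can and the jar where they stand, and do not bang into the tinted screen.

Things in the scene. Friction and masses are not known exactly. Their poses are not given: they have to be found in the camera images.
- turntable (a joint): Angle of the tilted turntable. 0 = loading position (the leg without a U-bolt points straight down the slope, the handle arm straight up it); positive = anticlockwise seen from above; stops at -0.08 and 2.17. It starts between 0.6 and 1.9, stays where left; its sprung index pulls it in from about 0.04 either side of 0 and of 2.094. It turns at 1 to 2 N at the knob; out of a click takes 7 N.
- table_centre (a point): Centre of the turntable disc (120 mm across), on its top face. z = the table's axis, leaning 30 degrees from vertical towards the low side; x = towards the handle arm; these axes turn with the table. A hub 48 mm across and 70 mm tall stands here. Three pipe legs run out to 122 mm, 120 degrees apart; two are clamped already with fixed U-bolts, tops 57 mm above the disc.
- knob_mid (a point): Middle of the black handle knob's grip: round, 24 mm across, 40 mm tall along the table's axis, spins freely, 105 mm from the table's axis on the yellow arm opposite the leg without a U-bolt. This point is 40 mm above the disc's top face; the arm's top is 32 mm below it and the knob's top 19 mm above it. Axes as table_centre.
- clamp_seat (a point): Top face of the grey bracket (60 x 84 x 8 mm) under the leg without a U-bolt, midway between its two holes, 85 mm from the table's axis. x = along the pipe to the hub, y = hole to hole, z = square to the bracket, up. Holes 11 mm across, right through, at y = -22 and 22 mm, free below. With the U-bolt home, ubolt_mid lies 6.5 mm above this point along z, its y along this y, either way round.
- screen_mid (a point): Middle of the amber tinted spatter screen, 190 (x) x 75 (y) x 4 mm, fixed, parallel to the turntable, 110 mm above the disc's top face, over the side where the leg without a U-bolt starts. Its inner long edge is 74 mm sideways from the line up the slope through the table's axis. x = up the slope, z = the table's axis. From its outer edge a 12 mm rod runs down, 152 mm from the axis.
- ubolt_mid (a point): The middle-sized U-bolt, the one to fit: 8 mm steel bar, 52 mm wide outside, 36 mm inside, 85 mm tall, 60 to 100 g. This point is half-way up (42.5 mm above the leg ends), midway between the legs. z = leg ends to crown, y = leg to leg. Legs are straight to 16.5 mm above this point, then a half-round crown. It stands in a rack slot, legs along the slot, ends 28 mm below the rack's top.
- ubolt_large_mid (a point): A larger U-bolt, leave alone: 8 mm bar, 68 mm wide outside, 100 mm tall, half-way up. Stands in another slot of the rack. Axes as ubolt_mid.
- ubolt_small_mid (a point): A smaller U-bolt, leave alone: 6 mm bar, 35 mm wide outside, 69.5 mm tall, half-way up. Stands in another slot of the rack. Axes as ubolt_mid.
- rack: Fixed wooden rack 130 (x) x 100 (y) x 42 mm; origin under its centre. Three slots along y, 10 mm wide, 84 mm long, 28 mm deep, at x = -40, 0 and +40 mm.
- positioner: Blue steel positioner, bolted down, base plate 200 x 170 mm; origin under its centre. Its -x side is the low side of the table, the loading position; its -y side carries the screen. The turntable's centre is at x = 20, y = 0, z = 155 mm.
- spray_can: Red spray can 52 mm across, 165 mm tall, standing on the bench; origin under its base. Leave alone.
- nut_jar: Glass jar of nuts, yellow lid, 68 mm across, 84 mm tall; origin under its base. Leave alone.
- pipe_top (a point): Highest line of the pipe leg without a U-bolt, straight above clamp_seat: 41 mm from it along z. Pipe 33 mm across, axis along x, 24.5 mm above clamp_seat, lying on a saddle block 24 mm wide. Axes as clamp_seat.

How it is judged:
On the way, in this order (a step that is already met when the one before it is completed fails the run):
1. the table is turned and rests in its click at the loading position (value of joint turntable between -0.05 and 0.05 rad and contact force between the fingers and turntable below 0.5 N), for 0.2 s.
2. both legs of the U-bolt are over the pipe and in the two bracket holes (z of ubolt_mid in the frame of clamp_seat below 0.036 m and x of ubolt_mid in the frame of clamp_seat between -0.008 and 0.008 m and y of ubolt_mid in the frame of clamp_seat between -0.008 and 0.008 m), for 0.1 s.
At the end, for the whole second after the job is handed in: Table in its loading click (within 3 degrees); the middle U-bolt on the pipe, both legs through the holes, within 3 mm of fully home, 5 mm of centred, 8 degrees of square, let go; the other U-bolts (within 15 mm), the spray can and the jar (within 20 mm) where they stood (value of joint turntable between -0.05 and 0.05 rad and z of ubolt_mid in the frame of clamp_seat between 0.003 and 0.0095 m and x of ubolt_mid in the frame of clamp_seat between -0.005 and 0.005 m and y of ubolt_mid in the frame of clamp_seat between -0.005 and 0.005 m and angle between the z axis of ubolt_mid and the z axis of clamp_seat, either way round below 0.14 rad and distance of each of ubolt_large_mid, ubolt_small_mid from where it was at the start of the episode below 0.015 m and distance of each of spray_can, nut_jar from where it was at the start of the episode below 0.02 m); the robot touches nothing.
It fails at once if another U-bolt was moved by more than 15 mm (distance of any of ubolt_large_mid, ubolt_small_mid from where it was at the start of the episode above 0.015 m).
It fails at once if the spray can or the jar was moved by more than 20 mm or tipped (distance of any of spray_can, nut_jar from where it was at the start of the episode above 0.02 m or angle between any of spray_can, nut_jar's own z axis and vertical above 0.3 rad).
It fails at once if the screen was banged (over 20 N) (contact force between anything else and screen above 20 N).
It also fails if it takes over 67 s, if anything falls off the work surface, if the arm or the gripper's body presses on something with over 40 N, if the wrist force passes 120 N, or if a joint passes its speed limit or range.

## Working session

There is one attempt and no reset: what is moved stays moved. The work goes in short steps, Python scripts to look and compute and a shell command to move; the robot and the scene stay as the last step left them, time stands still between calls to the robot, and variables do not carry over. Pictures are saved under pics/ and viewed, at most 15 in all, crops included, and the job is handed in when it is done.

```bash
mkdir -p pics; python3 - <<'E'
from cell import robot, viewer
import cv2,numpy as np,pickle
s=robot.get_state();print({k:np.round(v,3) for k,v in s.items()})
for n in("side","top","wrist"):
    d=viewer.capture(n);pickle.dump(d,open(f'pics/{n}0.pkl','wb'));cv2.imwrite(f'pics/{n}0.png',d['img'][:,:,::-1])
    V=d['view'];print(n,np.round(-V[:3,:3].T@V[:3,3],3),np.round(V[2,:3],2),np.round(d['mtx'],0).tolist(),d['distortion'])
a=[cv2.imread(f'pics/{n}0.png') for n in("side","top","wrist")]
m=np.vstack([np.hstack(a[:2]),np.hstack([a[2],a[2]*0])]);cv2.imwrite('pics/all0.png',cv2.resize(m,(800,600)))
E
```

```text
{'time': np.float64(0.0), 'joint_pos': array([-1.431,  0.478,  0.022,  1.556, -0.012,  1.109, -0.083]), 'qd': array([ 0.   , -0.001, -0.001,  0.001,  0.   ,  0.   ,  0.001]), 'joint_efforts': array([-1.0000e-03, -5.9646e+01,  1.6070e+00, -2.8120e+01,  1.2000e-02,
        1.0000e-02,  0.0000e+00]), 'tcp_pos': array([0.165, 0.654, 0.23 ]), 'tcp_rot': array([-3.14 ,  0.   ,  2.894]), 'wrist_force': array([-0.684, -0.052,  0.425]), 'moment': array([-0.031,  0.012, -0.004]), 'gripper_force': np.float64(0.0), 'opening': np.float64(1.0)}
side [0.501 0.955 0.753] [ 0.09 -0.86 -0.5 ] [[476.0, 0.0, 249.0], [0.0, 476.0, 189.0], [0.0, 0.0, 1.0]] [-0.18231635  0.          0.          0.          0.        ]
top [0.444 0.003 1.259] [ 0.13 -0.03 -0.99] [[421.0, 0.0, 256.0], [0.0, 421.0, 196.0], [0.0, 0.0, 1.0]] [-0.15055554  0.          0.          0.          0.        ]
wrist [0.084 0.675 0.373] [ 0.32 -0.08 -0.95] [[317.0, 0.0, 249.0], [0.0, 317.0, 190.0], [0.0, 0.0, 1.0]] [0.01024795 0.         0.         0.         0.        ]
```

```bash
cd pics; python3 -c "
import cv2
for n in('side','top'): cv2.imwrite(n+'0b.png',cv2.resize(cv2.imread(n+'0.png'),(800,600),interpolation=cv2.INTER_CUBIC))"
```

```text
(no output)
```

View pics/side0b.png

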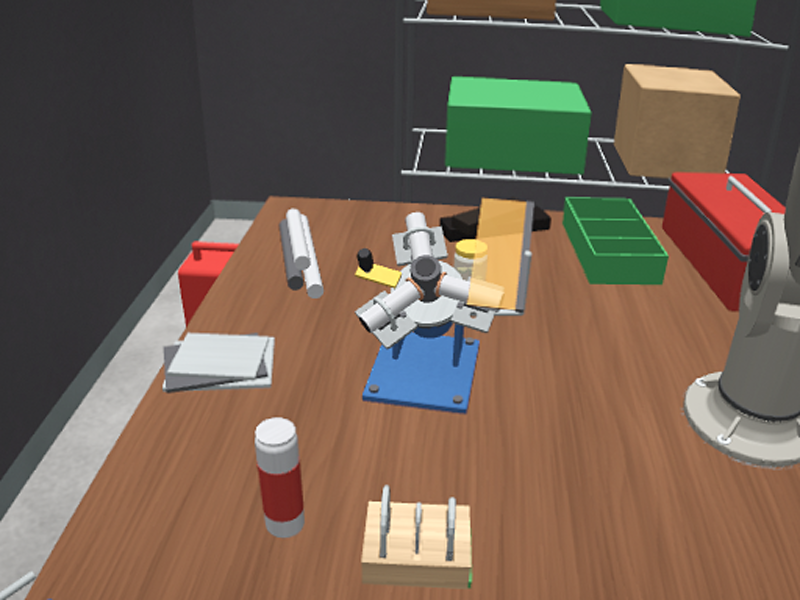

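View pics/top0b.png

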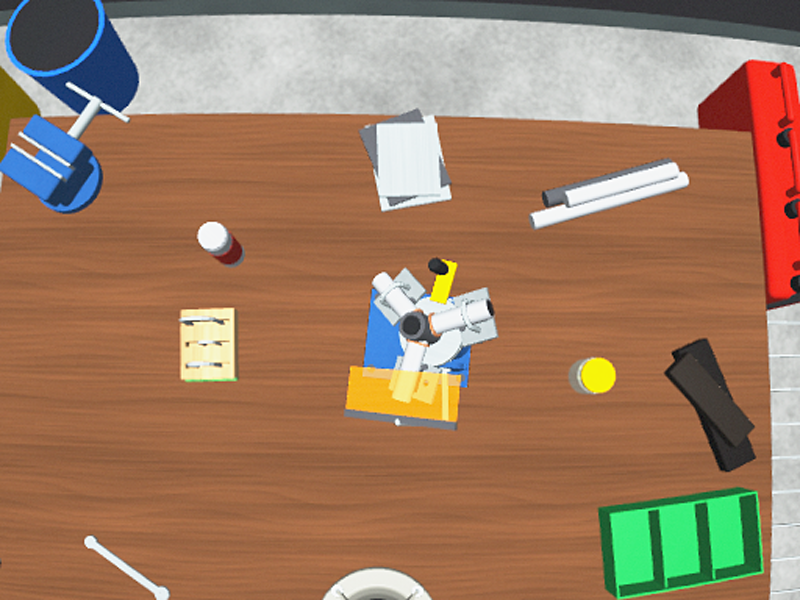

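```bash
cat > h.py <<'E'
import cv2,numpy as np,pickle
from scipy.spatial.transform import Rotation as Rt
def ray(d,px):
    V=d['view'];u=cv2.undistortPoints(np.array([[px]],float),d['mtx'],np.array(d['distortion']))[0,0]
    r=V[:3,:3].T@np.r_[u,1];return -V[:3,:3].T@V[:3,3],r/np.linalg.norm(r)
def plane(d,px,z):
    c,r=ray(d,px);return c+r*(z-c[2])/r[2]
def tri(*obs):
    A=0;b=0;L=[]
    for d,px in obs:
        c,r=ray(d,px);P=np.eye(3)-np.outer(r,r);A=A+P;b=b+P@c;L.append((c,P))
    x=np.linalg.solve(A,b);return x,max(np.linalg.norm(P@(x-c)) for c,P in L)
def proj(d,p):
    V=d['view'];return cv2.projectPoints(np.array(p,float).reshape(-1,1,3),cv2.Rodrigues(V[:3,:3])[0],V[:3,3],d['mtx'],np.array(d['distortion']))[0][:,0]
def load(n): return pickle.load(open(f'pics/{n}.pkl','rb'))
def cap(name,n):
    from cell import viewer
    d=viewer.capture(name);pickle.dump(d,open(f'pics/{n}.pkl','wb'));cv2.imwrite(f'pics/{n}.png',d['img'][:,:,::-1]);return d
def blobs(mask,box,amin=20):
    x0,y0,x1,y1=box;m=np.zeros(mask.shape,np.uint8);m[y0:y1,x0:x1]=mask[y0:y1,x0:x1]
    n,_,st,c=cv2.connectedComponentsWithStats(m);return m,[(st[i].tolist(),np.round(c[i],1).tolist()) for i in range(1,n) if st[i][4]>=amin]
E
python3 - <<'E'
from h import *
S,T=load('side0'),load('top0')
for nm,d,boxes in(('side',S,dict(plate=(220,195,320,270),rack=(225,315,310,378),dark=(220,150,300,215),can=(160,260,200,350),jar=(285,150,315,165),scr=(290,120,350,210))),
                  ('top',T,dict(plate=(225,180,310,255),rack=(110,190,160,250),dark=(230,160,320,225),can=(120,135,160,175),jar=(360,220,400,260),scr=(215,225,300,280)))):
    h=cv2.cvtColor(d['img'],cv2.COLOR_RGB2HSV);H,Sa,V=[h[...,i].astype(int) for i in range(3)]
    M=dict(plate=(H>100)&(H<125)&(Sa>130),rack=(H>13)&(H<28)&(Sa>50)&(Sa<150)&(V>150),dark=(V<75),can=(Sa<60)&(V>150),jar=(H>24)&(H<32)&(Sa>180),scr=(H>10)&(H<24)&(Sa>150)&(V>150))
    for k,b in boxes.items():
        m,bl=blobs(M[k].astype(np.uint8),b,15);print(nm,k,bl[:6])
        if k in('plate','rack','scr'):
            c=max(cv2.findContours(m,0,2)[0],key=cv2.contourArea)
            print('   hull',cv2.approxPolyDP(cv2.convexHull(c),3,True)[:,0].tolist())
E
```

```text
side plate [([232, 206, 74, 58, 2876], [271.7, 236.8])]
   hull [[305, 218], [297, 263], [232, 255], [244, 221], [287, 206]]
side rack [([231, 320, 71, 43, 2258], [267.1, 342.8])]
   hull [[300, 324], [301, 362], [231, 359], [237, 320]]
side dark [([284, 150, 16, 5, 56], [291.6, 151.4]), ([229, 160, 10, 14, 86], [233.8, 167.3]), ([263, 175, 19, 18, 145], [273.4, 184.1]), ([230, 203, 7, 10, 22], [233.2, 207.6])]
side can [([163, 267, 27, 23, 488], [175.6, 278.0])]
side jar []
side scr [([307, 129, 29, 23, 291], [324.4, 142.3]), ([293, 160, 11, 5, 20], [298.4, 162.1])]
   hull [[335, 129], [333, 148], [307, 150], [315, 139]]
top plate [([233, 185, 26, 51, 720], [243.8, 217.1]), ([281, 221, 20, 27, 202], [294.4, 232.9])]
   hull [[238, 185], [255, 206], [258, 226], [251, 235], [233, 234]]
top rack [([115, 197, 36, 46, 748], [129.4, 223.3]), ([115, 198, 16, 5, 65], [122.4, 199.7]), ([138, 203, 9, 5, 16], [142.9, 204.7])]
   hull [[149, 197], [150, 240], [116, 242], [116, 206], [134, 197]]
top dark [([274, 165, 13, 11, 95], [279.9, 170.4]), ([312, 192, 4, 10, 24], [313.4, 196.8]), ([258, 202, 11, 12, 106], [262.9, 207.7]), ([265, 215, 16, 6, 31], [272.7, 217.2])]
top can [([126, 142, 20, 19, 292], [135.6, 150.7])]
top jar [([372, 229, 22, 22, 381], [382.6, 239.7])]
top scr [([221, 233, 62, 36, 1136], [248.7, 253.8]), ([287, 247, 13, 23, 157], [290.1, 257.0])]
   hull [[282, 239], [282, 268], [221, 260], [224, 234]]
```

```bash
python3 - <<'E'
from h import *
S,T=load('side0'),load('top0')
p=lambda *a:print(*[np.round(x,4) for x in a])
hub=tri((S,(273.9,170.9)),(T,(263.7,207.4)));kn=tri((S,(233.8,167.3)),(T,(279.9,170.4)))
p('hub',*hub);p('knob',*kn)
for z in(.01,.014):
    c=[plane(S,x,z) for x in((232,255),(297,263),(305,218))]+[plane(T,(237,185),z)];p('plate',*c,np.linalg.norm(c[0]-c[1]),np.linalg.norm(c[1]-c[2]))
r=[plane(S,x,.042) for x in((300,323),(237,320))];p('rackS',*r)
r=[plane(T,x,.042) for x in((150,197),(150.5,243),(115.5,243),(115.5,197))];p('rackT',*r,np.mean(r,0))
p('can',plane(T,(135.6,150.7),.165),'jar',plane(T,(382.6,239.7),.084))
E
```

```text
Traceback (most recent call last):
numpy._core._exceptions._UFuncNoLoopError: ufunc 'multiply' did not contain a loop with signature matching types (dtype('<U3'), dtype('float64')) -> None
```

```bash
python3 - <<'E'
from h import *
S,T=load('side0'),load('top0')
p=lambda n,*a:print(n,*[np.round(x,4) for x in a])
hub=tri((S,(273.9,170.9)),(T,(263.7,207.4)));kn=tri((S,(233.8,167.3)),(T,(279.9,170.4)))
p('hub',*hub);p('knob',*kn)
for z in(.01,.014):
    c=[plane(S,x,z) for x in((232,255),(297,263),(305,218))]+[plane(T,(237,185),z)];p('plate',*c,np.linalg.norm(c[0]-c[1]),np.linalg.norm(c[1]-c[2]))
r=[plane(S,x,.042) for x in((300,323),(237,320))];p('rackS',*r)
r=[plane(T,x,.042) for x in((150,197),(150.5,243),(115.5,243),(115.5,197))];p('rackT',*r,np.mean(r,0))
p('can',plane(T,(135.6,150.7),.165));p('jar',plane(T,(382.6,239.7),.084))
E
```

```text
hub [ 0.5498 -0.0496  0.2161] 0.0033
knob [ 0.6502 -0.0917  0.197 ] 0.0011
plate [0.6397 0.0235 0.01  ] [0.477  0.0365 0.01  ] [ 0.4593 -0.1653  0.01  ] [0.6412 0.0207 0.01  ] 0.1633 0.2026
plate [0.639  0.0285 0.014 ] [0.4771 0.0414 0.014 ] [ 0.4595 -0.1593  0.014 ] [0.6406 0.0206 0.014 ] 0.1624 0.2015
rackS [0.4668 0.2679 0.042 ] [0.5943 0.2735 0.042 ]
rackT [0.5973 0.2741 0.042 ] [0.4636 0.2676 0.042 ] [0.4615 0.3706 0.042 ] [0.5959 0.377  0.042 ] [0.5295 0.3223 0.042 ]
can [0.706  0.2915 0.165 ]
jar [ 0.4782 -0.3966  0.084 ]
```

```bash
cat > g.py <<'E'
from h import *
import json,sys
C=np.array([.548,-.087,.155]);YAW=np.radians(-95.)
def axes():
    px=np.array([np.cos(YAW),np.sin(YAW),0]);z=np.array([0,0,1.])
    a=np.cos(np.pi/6)*z-.5*px;u=np.cos(np.pi/6)*px+.5*z;v=np.cross(a,u);return a,u,v
a,u,v=axes()
def TP(r,th,h,C=C): return C+r*(np.cos(th)*u+np.sin(th)*v)+h*a   # point in table coords
RT=np.c_[-u,v,-a]                      # tool orientation square to table, x downslope
def cur():
    from cell import robot
    s=robot.get_state();return np.array(s['tcp_pos']),Rt.from_euler('xyz',s['tcp_rot']),s
def delta(p,R=None,order='tr'):
    c,Q,s=cur();R=Q if R is None else Rt.from_matrix(R)
    t=(Q if order=='tr' else R).inv().apply(p-c)*1000;w=np.degrees((Q.inv()*R).as_rotvec())
    print(order,'shift mm',t.round(1),'rotvec deg',w.round(1),'| t',round(s['time'],2),'F',np.round(s['wrist_force'],1),'n_t',round(np.linalg.norm(t)/62.5,1),'n_r',round(np.linalg.norm(w)/10.7,1))
E
python3 - <<'E'
from g import *
K=TP(.105,1.40,.040);print(K.round(3))
delta(K+.09*a,RT)
E
```

```text
[ 0.651 -0.091  0.199]
tr shift mm [-646.8 -559.1  -45.1] rotvec deg [ 21.1 -24.8  78.8] | t 0.15 F [0.7 0.6 0. ] n_t 13.7 n_r 8.0
```

```bash
python3 -m handwheel '[[0,0,-0.05,0,0,0],[0,0,-0.05,0,0,0],[-0.036,-0.031,0.003,0,0,0],[-0.036,-0.031,0.003,0,0,0],[-0.036,-0.031,0.003,0,0,0],[-0.036,-0.031,0.003,0,0,0],[-0.036,-0.031,0.003,0,0,0],[-0.036,-0.031,0.003,0,0,0],[-0.036,-0.031,0.003,0,0,0],[-0.036,-0.031,0.003,0,0,0],[-0.036,-0.031,0.003,0,0,0],[-0.036,-0.031,0.003,0,0,0],[-0.036,-0.031,0.003,0,0,0],[-0.036,-0.031,0.003,0,0,0],[-0.036,-0.031,0.003,0,0,0],[-0.036,-0.031,0.003,0,0,0],[-0.036,-0.031,0.003,0,0,0],[-0.036,-0.031,0.003,0,0,0],[-0.036,-0.031,0.003,0,0,0],[-0.036,-0.031,0.003,0,0,0]]' 0.3
python3 -m handwheel '[[0,0,0,2.6,-3.1,9.8],[0,0,0,2.6,-3.1,9.8],[0,0,0,2.6,-3.1,9.8],[0,0,0,2.6,-3.1,9.8],[0,0,0,2.6,-3.1,9.8],[0,0,0,2.6,-3.1,9.8],[0,0,0,2.6,-3.1,9.8],[0,0,0,2.6,-3.1,9.8],[0,0,0,0,0,0]]'
python3 - <<'E'
from g import *
K=TP(.105,1.40,.040)
delta(K+.09*a,RT);print(cur()[2]['joint_pos'].round(2))
d=cap('wrist','w1')
print('knob predicted px',proj(d,[K,K+.019*a]).round(0))
E
```

```text
time: 2.65
tcp_pos: [0.6575, -0.0465, 0.2769]
tcp_rot: [3.142, -0.001, 2.894]
wrist_force: [0.4, -0.1, 0.1]
opening: 0.648
gripper_force: 0.0
time: 3.78
tcp_pos: [0.6574, -0.0434, 0.2758]
tcp_rot: [-3.141, 0.522, 1.497]
wrist_force: [0.7, 0.3, 0.1]
opening: 0.649
gripper_force: 0.0
tr shift mm [-3.3 -1.7  1. ] rotvec deg [ 0.3 -0.1  0.7] | t 3.77 F [0.7 0.3 0.1] n_t 0.1 n_r 0.1
[-0.87  0.66  0.95  1.58 -0.    1.19 -0.09]
knob predicted px [[246. 198.]
 [246. 207.]]
```

View pics/w1.png

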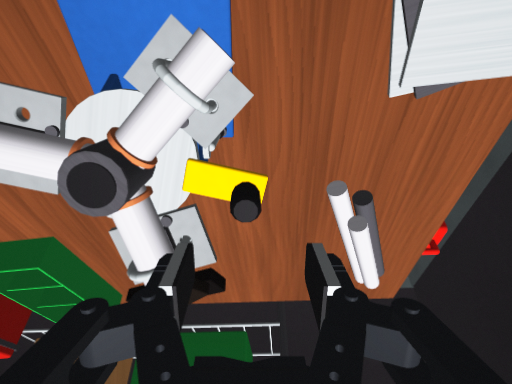

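```bash
python3 - <<'E'
from g import *
d=load('w1');H=C+.07*a;K=TP(.105,1.40,.040)
print(proj(d,[H,K+.019*a]).round(1))
print('hub from view on line: need (93,183)')
E
python3 -m handwheel '[[-0.003,-0.002,0.03,0,0,0.7],[0,0,0.03,0,0,0],[0,0,0.03,0,0,0],[0,0,0.015,0,0,0],[0,0,0,0,0,0]]'
python3 -m handwheel '[[0,0,0,0,0,0],[0,0,0,0,0,0],[0,0,0,0,0,0],[0,0,0,0,0,0],[0,0,0,0,0,0]]' -1
python3 - <<'E'
from g import *
c,Q,s=cur();r=c-C;print('r,v,h',(r@u).round(4),(r@v).round(4),(r@a).round(4),'ang',np.arctan2(r@v,r@u).round(3),np.hypot(r@v,r@u).round(4))
E
```

```text
[[ 92.7 187. ]
 [246.1 206.8]]
hub from view on line: need (93,183)
time: 4.45
tcp_pos: [0.65, -0.101, 0.1876]
tcp_rot: [3.134, 0.52, 1.477]
wrist_force: [-0.0, -1.1, 0.0]
opening: 0.65
gripper_force: 0.0
time: 5.08
tcp_pos: [0.6503, -0.0988, 0.1886]
tcp_rot: [3.134, 0.52, 1.478]
wrist_force: [-5.4, 4.7, 6.2]
opening: 0.257
gripper_force: 58.8
r,v,h 0.0192 0.1029 0.0277 ang 1.386 0.1047
```

```bash
python3 -c "
import numpy as np
t=np.linspace(1.386,0,15);x=-104.7*np.cos(t);y=104.7*np.sin(t)
print(np.c_[np.diff(x),np.diff(y)].round(1).tolist())"
```

```text
[[-10.1, -2.4], [-9.8, -3.4], [-9.4, -4.3], [-8.9, -5.2], [-8.4, -6.1], [-7.7, -6.9], [-7.0, -7.6], [-6.2, -8.3], [-5.4, -8.9], [-4.5, -9.3], [-3.5, -9.7], [-2.5, -10.0], [-1.5, -10.2], [-0.5, -10.3]]
```

```bash
python3 -m handwheel '[[-0.0101,-0.0024,0,0,0,0],[-0.0098,-0.0034,0,0,0,0],[-0.0094,-0.0043,0,0,0,0],[-0.0089,-0.0052,0,0,0,0],[-0.0084,-0.0061,0,0,0,0],[-0.0077,-0.0069,0,0,0,0],[-0.007,-0.0076,0,0,0,0]]'
python3 - <<'E'
from g import *
c,Q,s=cur();r=c-C;print('r,v,h',(r@u).round(4),(r@v).round(4),(r@a).round(4),'ang',np.arctan2(r@v,r@u).round(3),np.hypot(r@v,r@u).round(4));f=s['wrist_force'];print('F u,v,a',[round(float(f@k),1) for k in(u,v,a)])
E
```

```text
time: 5.95
tcp_pos: [0.6111, -0.1461, 0.2179]
tcp_rot: [3.132, 0.516, 1.48]
wrist_force: [-2.2, 10.9, 2.4]
opening: 0.258
gripper_force: 59.2
r,v,h 0.0777 0.068 0.0278 ang 0.719 0.1033
F u,v,a [-8.0, -3.1, 7.4]
```

```bash
python3 -m handwheel '[[-0.0062,-0.0083,0,0,0,0],[-0.0054,-0.0089,0,0,0,0],[-0.0045,-0.0093,0,0,0,0],[-0.0035,-0.0097,0,0,0,0],[-0.0025,-0.01,0,0,0,0],[-0.0015,-0.0102,0,0,0,0],[-0.0005,-0.0103,0,0,0,0],[0,0,0,0,0,0],[0,0,0,0,0,0]]'
python3 - <<'E'
from g import *
c,Q,s=cur();r=c-C;print('r,v,h',(r@u).round(4),(r@v).round(4),(r@a).round(4),'ang',np.arctan2(r@v,r@u).round(3),np.hypot(r@v,r@u).round(4));f=s['wrist_force'];print('F u,v,a',[round(float(f@k),1) for k in(u,v,a)])
T=cap('top','t1');S=cap('side','s1');W=cap('wrist','w2')
m=np.hstack([T['img'][150:290,190:340],S['img'][120:260,210:360]])[:,:,::-1]
cv2.imwrite('pics/c1.png',cv2.resize(m,None,fx=2.6,fy=2.6,interpolation=cv2.INTER_CUBIC))
E
```

```text
time: 7.08
tcp_pos: [0.5422, -0.1617, 0.2303]
tcp_rot: [3.134, 0.517, 1.479]
wrist_force: [-8.1, 14.1, 17.5]
opening: 0.258
gripper_force: 60.8
r,v,h 0.1025 0.0007 0.0278 ang 0.007 0.1025
F u,v,a [-2.8, -9.3, 21.8]
```

View pics/w2.png

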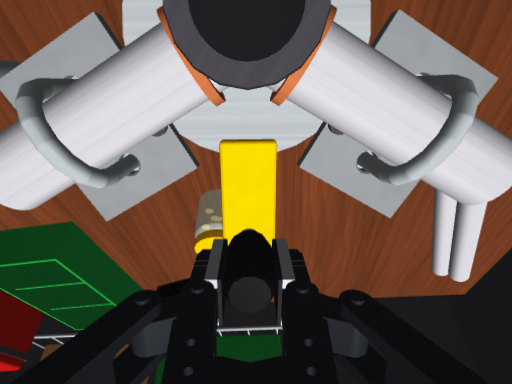

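```bash
python3 -m handwheel '[[0,-0.002,0,0,0,0],[0,0,0,0,0,0]]'
python3 - <<'E'
from g import *
c,Q,s=cur();r=c-C;f=s['wrist_force'];print((r@v).round(4),'F u,v,a',[round(float(f@k),1) for k in(u,v,a)])
E
python3 -m handwheel '[[0,0,0,0,0,0],[0,0,0,0,0,0],[0,0,0,0,0,0],[0,0,0,0,0,0]]' 0.1
python3 -m handwheel '[[0,0,-0.03,0,0,0],[0,0,-0.04,0,0,0],[0,0,-0.04,0,0,0],[0,0,-0.04,0,0,0],[0,0,-0.04,0,0,0],[0,0,0,0,0,0]]'
python3 - <<'E'
from g import *
W=cap('wrist','w3');T=cap('top','t2');S=cap('side','s2')
print('hub,knobtop,pipetop85 pred W',proj(W,[C+.07*a,TP(.105,0,.059),TP(-.085,0,.049),TP(-.085,0,.008)+.022*v,TP(-.085,0,.008)-.022*v]).round(1).tolist())
m=np.hstack([T['img'][150:290,190:340],S['img'][120:260,210:360]])[:,:,::-1]
m=cv2.resize(m,(800,373),interpolation=cv2.INTER_CUBIC);cv2.imwrite('pics/c2.png',m)
E
```

```text
time: 7.48
tcp_pos: [0.5415, -0.1616, 0.2304]
tcp_rot: [3.131, 0.518, 1.479]
wrist_force: [-3.3, 11.4, 11.2]
opening: 0.257
gripper_force: 60.1
-0.0 F u,v,a [-4.0, -4.2, 15.3]
time: 7.98
tcp_pos: [0.5395, -0.1647, 0.2294]
tcp_rot: [3.133, 0.521, 1.477]
wrist_force: [0.0, 0.1, -0.2]
opening: 0.551
gripper_force: 0.0
time: 8.72
tcp_pos: [0.5485, -0.0687, 0.3961]
tcp_rot: [3.128, 0.519, 1.478]
wrist_force: [0.1, -0.4, -0.5]
opening: 0.55
gripper_force: 0.0
hub,knobtop,pipetop85 pred W [[247.9, 54.9], [248.5, 171.4], [247.1, -56.1], [270.3, -38.2], [223.6, -38.1]]
```

View pics/w3.png

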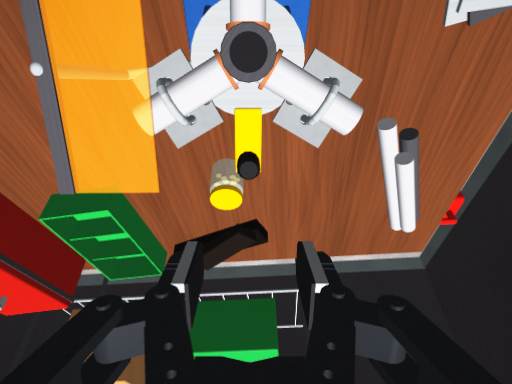

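```bash
python3 -m handwheel '[[0.035,0,0,0,0,0],[0.035,0,0,0,0,0],[0.035,0,0,0,0,0],[0.035,0,0,0,0,0],[0,0,0,0,0,0],[0,0,0,0,0,0]]'
python3 - <<'E'
from g import *
W=cap('wrist','w4')
print(proj(W,[C+.07*a,TP(.105,0,.059),TP(-.085,0,.049),TP(-.085,0,.008)+.022*v,TP(-.085,0,.008)-.022*v,TP(-.115,0,.008)+.042*v,TP(-.115,0,.008)-.042*v]).round(1).tolist())
E
```

```text
time: 9.62
tcp_pos: [0.5579, 0.0508, 0.3239]
tcp_rot: [3.134, 0.522, 1.478]
wrist_force: [-0.2, -1.3, 0.0]
opening: 0.552
gripper_force: 0.0
[[250.7, 208.8], [250.9, 291.9], [250.2, 118.1], [270.3, 113.8], [229.5, 114.0], [289.9, 84.3], [209.7, 84.7]]
```

View pics/w4.png

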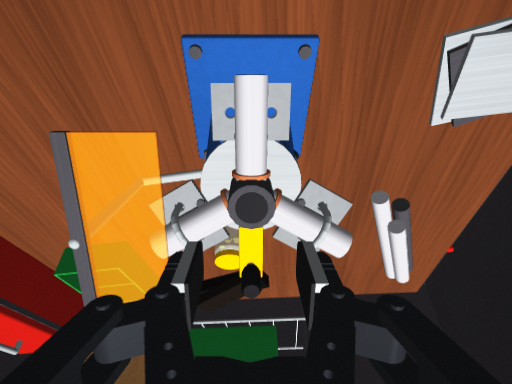

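```bash
python3 - <<'E'
from g import *
W3,W4,S,T=load('w3'),load('w4'),load('s2'),load('t2')
def hole(d,box,nm):
    h=cv2.cvtColor(d['img'],cv2.COLOR_RGB2HSV);m=((h[...,0]>100)&(h[...,0]<125)&(h[...,1]>90)).astype(np.uint8)
    print(nm,blobs(m,box,8)[1])
hole(W4,(216,98,236,125),'L');hole(W4,(265,98,287,125),'R')
def dark(d,box,nm,t=70):
    m=(d['img'].max(2)<t).astype(np.uint8);print(nm,blobs(m,box,60)[1])
dark(W3,(220,20,280,90),'hub3');dark(W4,(225,175,280,235),'hub4');dark(W3,(230,145,262,182),'kn3',45)
# hub tri
print(tri((W3,(248.2,50.5)),(W4,(252,204)),(T,(263.7,207.4)),(S,(273.9,170.9))),C+.07*a)
for px in((230.5,112.5),(271.5,112.5)):
    c,r=ray(W4,px);n=a;P0=TP(-.085,0,.008);q=c+r*((P0-c)@n)/(r@n);e=q-C;print('hole u,v',(e@u).round(4),(e@v).round(4))
E
```

```text
L [([226, 107, 9, 11, 79], [230.1, 111.8])]
R [([268, 107, 8, 10, 71], [271.2, 111.7])]
hub3 [([229, 31, 39, 42, 1237], [248.0, 51.5])]
hub4 [([228, 178, 47, 26, 371], [249.7, 185.8]), ([235, 192, 33, 31, 805], [251.1, 207.2])]
kn3 [([237, 152, 22, 27, 244], [247.5, 161.3])]
(array([ 0.55101606, -0.04937301,  0.2140798 ]), np.float64(0.004721510881542793)) [ 0.55105045 -0.05213319  0.21562178]
hole u,v -0.0866 -0.0209
hole u,v -0.0864 0.0232
```

View pics/c2.png

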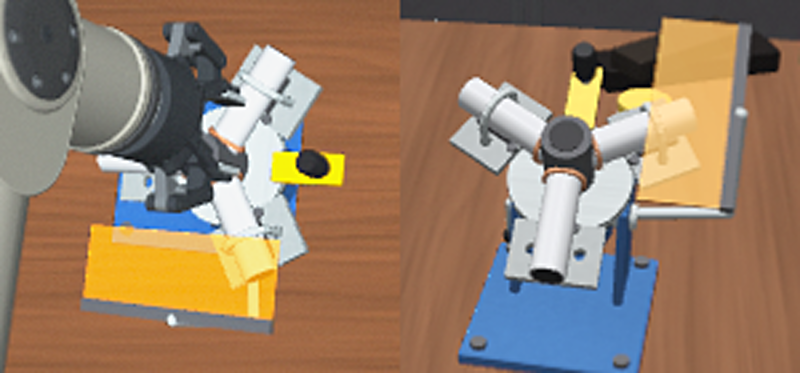

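```bash
python3 - <<'E'
from g import *
W4,S=load('w4'),load('s2')
h=cv2.cvtColor(S['img'],cv2.COLOR_RGB2HSV);g=h[...,2]
m=((h[...,1]>60)|(g<110)).astype(np.uint8)
print(blobs(m,(251,206,262,221),3)[1],blobs(m,(272,206,284,222),3)[1])
for w,s_ in(((230.3,112),(257.6,213.1)),((271.3,112),(277.5,215))):
    x,e=tri((W4,w),(S,s_));r=x-C;print(x.round(4),e.round(4),'u,v,h',[round(float(r@k),4) for k in(u,v,a)])
E
```

```text
[([251, 206, 1, 5, 5], [251.0, 208.0]), ([257, 212, 3, 4, 8], [258.4, 213.2])] [([275, 214, 4, 4, 14], [276.7, 215.5])]
[0.5579 0.029  0.1541] 0.0206 u,v,h [-0.1013, -0.0002, 0.0575]
[ 0.555  -0.0141  0.1136] 0.023 u,v,h [-0.0841, 0.0006, 0.0008]
```

```bash
python3 - <<'E'
from g import *
W4,S=load('w4'),load('s2')
for w,s_ in(((230.1,111.8),(276.7,215.5)),((271.2,111.7),(258.4,213.2))):
    x,e=tri((W4,w),(S,s_));r=x-C;print(x.round(4),e.round(4),'u,v,h',[round(float(r@k),4) for k in(u,v,a)])
# rack slots/bolt: target look pose above rack
R=np.array([.5295,.322,.042]);yaw=np.radians(182.8)
RR=Rt.from_euler('xyz',[np.pi,0,yaw]).as_matrix();print(RR.round(2))
delta(np.array([.53,.322,.20]),RR,'tr');delta(np.array([.53,.322,.20]),RR,'rt')
E
```

```text
[ 0.5336 -0.0064  0.1174] 0.0 u,v,h [-0.0872, -0.0214, 0.0069]
[ 0.5781 -0.0096  0.1185] 0.0003 u,v,h [-0.0873, 0.0232, 0.0082]
[[-1.   -0.05 -0.  ]
 [-0.05  1.    0.  ]
 [ 0.    0.   -1.  ]]
tr shift mm [294.4 -53.4 -26.1] rotvec deg [-25.2  22.5 -95.6] | t 9.68 F [ 1.6 -1.  -0.5] n_t 4.8 n_r 9.5
rt shift mm [ 14.7 273.  124.5] rotvec deg [-25.2  22.5 -95.6] | t 9.68 F [ 1.6 -1.  -0.5] n_t 4.8 n_r 9.5
```

```bash
python3 -m handwheel '[[0,0,0,-2.52,2.25,-9.56],[0,0,0,-2.52,2.25,-9.56],[0,0,0,-2.52,2.25,-9.56],[0,0,0,-2.52,2.25,-9.56],[0,0,0,-2.52,2.25,-9.56],[0,0,0,-2.52,2.25,-9.56],[0,0,0,-2.52,2.25,-9.56],[0,0,0,-2.52,2.25,-9.56],[0,0,0,-2.52,2.25,-9.56],[0,0,0,-2.52,2.25,-9.56],[0.002,0.039,0.01,0,0,0],[0.002,0.039,0.01,0,0,0],[0.002,0.039,0.01,0,0,0],[0.002,0.039,0.01,0,0,0],[0.002,0.039,0.02,0,0,0],[0.002,0.039,0.02,0,0,0],[0.002,0.039,0.02,0,0,0],[0,0,0.02,0,0,0],[0,0,0,0,0,0]]' 0.9
python3 - <<'E'
from g import *
W=cap('wrist','w5');print(cur()[0].round(4),cur()[1].as_euler('xyz').round(3))
for z in(.042,.114,.099,.084): print(z,proj(W,[[x,.322,z] for x in(.4895,.5295,.5695)]).round(0).tolist())
E
```

```text
time: 12.05
tcp_pos: [0.5302, 0.3215, 0.2037]
tcp_rot: [-3.14, -0.001, -3.093]
wrist_force: [-0.7, 0.5, 0.3]
opening: 0.951
gripper_force: 0.0
[0.5311 0.3213 0.205 ] [-3.141e+00  1.000e-03 -3.094e+00]
0.042 [[253.0, 129.0], [250.0, 169.0], [248.0, 207.0]]
0.114 [[253.0, 143.0], [251.0, 194.0], [248.0, 240.0]]
0.099 [[253.0, 139.0], [251.0, 188.0], [248.0, 231.0]]
0.084 [[253.0, 136.0], [250.0, 182.0], [248.0, 224.0]]
```

View pics/w5.png

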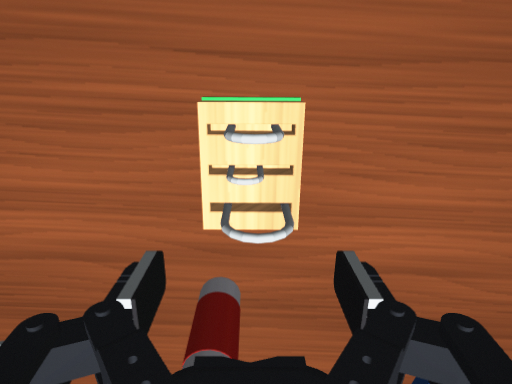

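```bash
python3 - <<'E'
from g import *
W=load('w5')
h=cv2.cvtColor(W['img'],cv2.COLOR_RGB2HSV);m=((h[...,1]<60)).astype(np.uint8)
print(blobs(m,(215,115,292,148),20)[1])
mm,_=blobs(m,(215,115,292,148),20)
for y in range(123,146,2):
    xs=np.where(mm[y])[0];print(y,xs.min() if len(xs) else 0,xs.max() if len(xs) else 0)
print(plane(W,(225,134),.075),plane(W,(283,134),.075),plane(W,(254,138.5),.098))
print('slot ends',plane(W,(208,129),.042),plane(W,(296,129),.042))
E
```

```text
[([224, 125, 60, 20, 689], [253.7, 135.9])]
123 0 0
125 228 278
127 227 279
129 226 280
131 225 282
133 224 283
135 224 283
137 225 282
139 226 281
141 231 277
143 242 267
145 0 0
[0.49046311 0.29824892 0.075     ] [0.48801941 0.34769935 0.075     ] [0.48914491 0.32270121 0.098     ]
slot ends [0.49184728 0.27962497 0.042     ] [0.48771142 0.36333462 0.042     ]
```

```bash
python3 - <<'E'
from g import *
RR=Rt.from_euler('xyz',[np.pi,0,np.radians(182.8)]).as_matrix()
delta(np.array([.4893,.3228,.044]),RR)
E
```

```text
tr shift mm [ 41.8   3.5 160.9] rotvec deg [-0.   0.  -0.1] | t 12.1 F [ 0.7 -0.4  1. ] n_t 2.7 n_r 0.0
```

```bash
python3 -m handwheel '[[0.021,0.0015,0,0,0,0],[0.021,0.002,0,0,0,0],[0,0,0.03,0,0,0],[0,0,0.03,0,0,0],[0,0,0.03,0,0,0],[0,0,0.025,0,0,0],[0,0,0.02,0,0,0],[0,0,0.015,0,0,0],[0,0,0.01,0,0,0],[0,0,0,0,0,0]]' 1
python3 - <<'E'
from g import *
RR=Rt.from_euler('xyz',[np.pi,0,np.radians(182.8)]).as_matrix()
delta(np.array([.4893,.3228,.044]),RR)
E
```

```text
time: 13.35
tcp_pos: [0.4887, 0.3242, 0.0444]
tcp_rot: [3.141, 0.0, -3.092]
wrist_force: [-0.1, 0.0, -0.1]
opening: 0.999
gripper_force: 0.0
tr shift mm [-0.5 -1.4  0.4] rotvec deg [0. 0. 0.] | t 13.35 F [-0.1  0.  -0.1] n_t 0.0 n_r 0.0
```

Close, then lift straight up and look.

```bash
python3 -m handwheel '[[0,-0.001,0,0,0,0],[0,0,0,0,0,0],[0,0,0,0,0,0],[0,0,0,0,0,0],[0,0,0,0,0,0]]' -1
python3 -m handwheel '[[0,0,-0.01,0,0,0],[0,0,-0.015,0,0,0],[0,0,-0.02,0,0,0],[0,0,-0.025,0,0,0],[0,0,-0.03,0,0,0],[0,0,-0.03,0,0,0],[0,0,-0.04,0,0,0],[0,0,0,0,0,0]]'
python3 - <<'E'
from g import *
c,Q,s=cur();W=cap('wrist','w6');S=cap('side','s3')
k=lambda x,y,z:c+Q.apply([x,y,z])
print(c.round(4),proj(W,[k(0,-.022,.055),k(0,.022,.055),k(0,0,-.03),k(0,0,.012)]).round(0).tolist(),'side',proj(S,[k(0,-.022,.055),k(0,.022,.055),k(0,0,-.03)]).round(0).tolist())
m=np.hstack([W['img'][130:384,130:384],cv2.resize(S['img'][210:370,200:360],(254,254))])[:,:,::-1]
cv2.imwrite('pics/c3.png',cv2.resize(m,None,fx=1.55,fy=1.55,interpolation=cv2.INTER_CUBIC))
E
```

```text
time: 13.98
tcp_pos: [0.4894, 0.3236, 0.0458]
tcp_rot: [3.14, 0.002, -3.092]
wrist_force: [-0.4, -0.9, 5.9]
opening: 0.583
gripper_force: 61.1
time: 14.98
tcp_pos: [0.4907, 0.3241, 0.2192]
tcp_rot: [3.136, 0.006, -3.093]
wrist_force: [-0.1, -0.2, -1.9]
opening: 0.58
gripper_force: 62.1
[0.4907 0.3241 0.2192] [[217.0, 212.0], [282.0, 212.0], [250.0, 291.0], [250.0, 243.0]] side [[290.0, 289.0], [291.0, 306.0], [294.0, 260.0]]
```

View pics/c3.png

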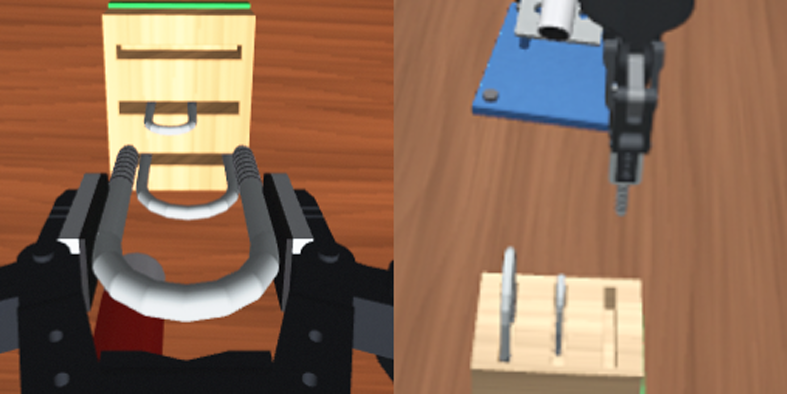

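```bash
python3 - <<'E'
from g import *
c,Q,s=load('w6') and cur()
W=load('w6');k=lambda x,y,z:c+Q.apply([x,y,z])
print(proj(W,[k(0,-.022,.030),k(0,.022,.030),k(0,-.022,-.029),k(0,.022,-.029),k(0,0,-.051),k(-.004,0,-.051),k(0,-.026,.02),k(0,.026,.02)]).round(1).tolist())
g=W['img'].astype(int)
h=cv2.cvtColor(W['img'],cv2.COLOR_RGB2HSV);m=((h[...,1]<60)).astype(np.uint8)
for y in (222,225,228,231,234,240): print(y,np.where(m[y,200:300])[0]+200)
print([y for y in range(290,350) if m[y,250]])
E
```

```text
[[212.1, 222.1], [284.3, 222.0], [197.5, 280.2], [299.0, 280.0], [248.2, 316.0], [248.2, 324.8], [203.4, 229.5], [293.1, 229.4]]
222 [232 244 245 246 247]
225 [210 211 212 213 214 215 216 232 244 245 246 247 283 284 285 286 287 288
 289]
228 [207 208 209 210 211 212 213 214 215 216 217 281 282 283 284 285 286 287
 288 289 290 291 292]
231 [206 207 208 209 210 211 212 213 214 215 216 217 218 221 222 223 224 225
 226 227 274 275 276 277 278 279 280 281 282 283 284 285 286 287 288 289
 290 291 292 293]
234 [205 206 207 208 209 210 211 212 213 214 215 216 217 218 220 221 222 223
 224 225 226 274 275 276 277 278 279 280 281 282 283 284 285 286 287 288
 289 290 291 292 293 294]
240 [203 204 205 206 207 208 209 210 211 212 213 214 215 216 219 220 221 222
 223 224 225 245 246 247 276 277 278 279 280 281 282 283 284 285 286 287
 288 289 290 291 292 293 294 295 296]
[314, 315, 316, 317, 318, 319, 320, 321, 322, 323, 324, 325, 326, 327, 328, 329, 330, 331, 332, 333, 334, 335, 336, 337]
```

```bash
python3 - <<'E'
from g import *
c,Q,s=cur();S=load('s3');k=lambda x,y,z:c+Q.apply([x,y,z])
for z in(.03,.02,.01,-.06): print(z,proj(S,[k(0,0,z),k(0,.022,z),k(-.005,0.022,z)]).round(1).tolist())
h=cv2.cvtColor(S['img'],cv2.COLOR_RGB2HSV);m=((h[...,1]<70)).astype(np.uint8)
for y in range(270,302,2): print(y,(np.where(m[y,270:310])[0]+270).tolist())
# target above seat
seat=TP(-.0872,0,.0076)+.0009*v;print(seat)
tgt=seat+.095*a
for o in('tr','rt'): delta(tgt,RT,o)
E
```

```text
0.03 [[292.5, 287.8], [292.7, 296.4], [289.8, 296.3]]
0.02 [[292.9, 283.6], [293.1, 292.1], [290.2, 292.0]]
0.01 [[293.2, 279.2], [293.4, 287.8], [290.5, 287.6]]
-0.06 [[295.8, 247.0], [296.1, 255.2], [293.0, 255.1]]
270 [288, 289, 290, 291, 292, 293, 294, 295, 296, 297, 298, 299, 300, 301, 302, 303]
272 [288, 289, 290, 291, 292, 293, 294, 295, 296, 297, 298, 299, 300, 301]
274 [288, 289, 290, 291, 292, 293, 294, 295, 296, 297, 298, 299, 300, 301]
276 [288, 289, 290, 291, 292, 293, 294, 295, 296, 297, 298, 299, 300]
278 [287, 288, 289, 290, 291, 292, 293, 294, 295, 296, 297, 298, 299, 300]
280 [287, 288, 289, 290, 291, 292, 293, 294, 295, 296, 297, 298, 299, 300]
282 [287, 288, 289, 290, 291, 292, 293, 294, 295, 296, 297, 298, 299, 300]
284 [288, 289, 290, 291, 292, 293, 294, 295, 296, 297, 298, 299]
286 [291, 292, 293, 294]
288 [291, 292, 293, 294]
290 [290, 291, 292, 293, 294]
292 [290, 291, 292, 293, 294]
294 [290, 291, 292, 293, 294]
296 [290, 291, 292, 293]
298 []
300 []
[ 0.55580954 -0.00806285  0.11798179]
tr shift mm [ -57.2 -287.2   14.8] rotvec deg [ 25.7 -22.3  95.3] | t 15.07 F [-1.  -0.5 -0.9] n_t 4.7 n_r 9.5
rt shift mm [-232.    95.8  151.6] rotvec deg [ 25.7 -22.3  95.3] | t 15.07 F [-1.  -0.5 -0.9] n_t 4.7 n_r 9.5
```

```bash
python3 -m handwheel '[[0,0,-0.01,2.57,-2.23,9.53],[0,0,-0.01,2.57,-2.23,9.53],[0,0,0,2.57,-2.23,9.53],[0,0,0,2.57,-2.23,9.53],[0,0,0,2.57,-2.23,9.53],[0,0,0,2.57,-2.23,9.53],[0,0,0,2.57,-2.23,9.53],[0,0,0,2.57,-2.23,9.53],[0,0,0,2.57,-2.23,9.53],[0,0,0,2.57,-2.23,9.53],[-0.04,0.016,0,0,0,0],[-0.04,0.016,0,0,0,0],[-0.04,0.016,0,0,0,0],[-0.04,0.016,0,0,0,0],[-0.04,0.016,0,0,0,0],[-0.03,0.016,0,0,0,0],[0,0,0.03,0,0,0],[0,0,0.03,0,0,0],[0,0,0,0,0,0]]'
python3 - <<'E'
from g import *
seat=TP(-.0872,0,.0076)+.0009*v
delta(seat+.095*a,RT)
E
```

```text
time: 17.45
tcp_pos: [0.5621, 0.0859, 0.296]
tcp_rot: [-3.136, 0.527, 1.484]
wrist_force: [0.4, 0.5, -0.0]
opening: 0.583
gripper_force: 62.3
tr shift mm [  7.8   2.5 106.2] rotvec deg [-0.3  0.2  0. ] | t 17.45 F [ 0.4  0.5 -0. ] n_t 1.7 n_r 0.0
```

```bash
python3 -m handwheel '[[0.004,0.0025,0.03,0,0,0],[0.004,0,0.03,0,0,0],[0,0,0.03,0,0,0],[0,0,0.016,0,0,0],[0,0,0,0,0,0]]'
python3 - <<'E'
from g import *
seat=TP(-.0872,0,.0076)+.0009*v
delta(seat+.095*a,RT)
W=cap('wrist','w7');S=cap('side','s4');c,Q,s=cur();k=lambda x,y,z:c+Q.apply([x,y,z])
print('tips pred',proj(W,[k(0,-.022,.03),k(0,.022,.03)]).round(1).tolist(),'holes pred',proj(W,[seat-.022*v,seat+.022*v,seat+.041*a,seat+.041*a-.035*u]).round(1).tolist())
print('S tips',proj(S,[k(0,-.022,.03),k(0,.022,.03)]).round(1).tolist(),'S holes',proj(S,[seat-.022*v,seat+.022*v]).round(1).tolist())
cv2.imwrite('pics/c4.png',cv2.resize(np.hstack([W['img'][60:300,130:370],S['img'][130:250,210:330].repeat(2,0).repeat(2,1)])[:,:,::-1],(800,400),interpolation=cv2.INTER_CUBIC))
E
```

```text
time: 18.08
tcp_pos: [0.5623, 0.0408, 0.2022]
tcp_rot: [-3.14, 0.525, 1.484]
wrist_force: [-0.6, 0.1, -0.8]
opening: 0.581
gripper_force: 62.3
tr shift mm [-0.6 -2.2  2.5] rotvec deg [-0.1  0.1  0. ] | t 18.07 F [-0.6  0.1 -0.8] n_t 0.1 n_r 0.0
tips pred [[213.8, 228.3], [287.5, 228.4]] holes pred [[219.0, 191.3], [273.8, 191.4], [245.8, 211.4], [245.6, 161.3]]
S tips [[273.9, 201.9], [255.0, 199.9]] S holes [[276.6, 215.3], [258.7, 213.3]]
```

View pics/c4.png

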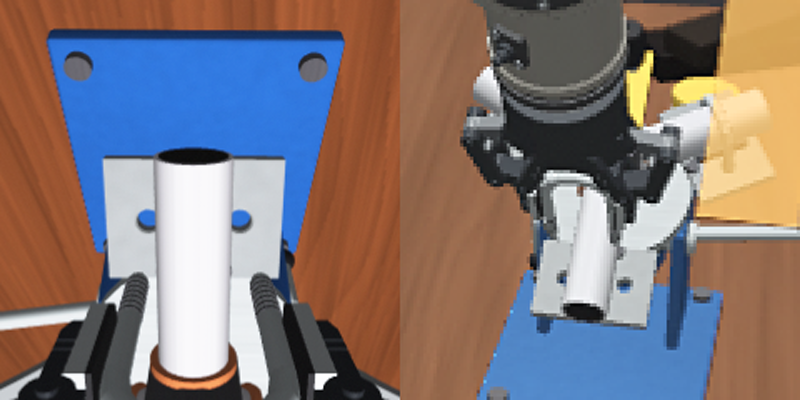

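```bash
python3 - <<'E'
from g import *
seat=TP(-.0872,0,.0076)+.0009*v;W=load('w7')
print(proj(W,[seat+.0675*a-.022*v,seat+.0675*a+.022*v,seat+.0675*a+.022*v-.004*u]).round(1).tolist())
g=cv2.cvtColor(W['img'],cv2.COLOR_RGB2GRAY)
for y in(223,225,228,232,236,240): print(y,g[y,198:224].tolist(),g[y,274:302].tolist())
E
```

```text
[[208.7, 228.6], [281.8, 228.7], [282.1, 222.7]]
223 [210, 210, 209, 210, 208, 209, 209, 210, 210, 211, 211, 206, 166, 162, 129, 130, 144, 154, 209, 208, 209, 209, 210, 210, 208, 179] [211, 211, 211, 211, 211, 210, 211, 210, 209, 203, 162, 161, 146, 165, 187, 209, 209, 209, 210, 211, 211, 212, 206, 126, 42, 43, 42, 45]
225 [210, 209, 209, 208, 208, 209, 209, 210, 207, 182, 124, 78, 61, 61, 55, 62, 69, 78, 97, 156, 210, 210, 210, 210, 210, 200] [212, 212, 211, 212, 212, 211, 207, 180, 96, 79, 79, 78, 69, 70, 71, 89, 124, 190, 210, 210, 212, 211, 203, 102, 43, 42, 43, 43]
228 [42, 44, 42, 56, 74, 78, 79, 78, 78, 85, 65, 54, 47, 49, 48, 56, 72, 74, 81, 62, 101, 229, 241, 240, 241, 236] [238, 238, 239, 238, 238, 234, 147, 61, 67, 81, 80, 66, 61, 53, 55, 62, 68, 74, 58, 35, 40, 40, 40, 41, 42, 42, 42, 43]
232 [73, 76, 85, 151, 228, 236, 215, 68, 71, 58, 81, 76, 72, 77, 80, 69, 53, 57, 75, 53, 87, 179, 238, 238, 238, 233] [238, 238, 238, 238, 238, 233, 79, 57, 84, 78, 55, 64, 66, 82, 81, 75, 73, 74, 58, 60, 84, 57, 41, 40, 41, 41, 41, 42]
236 [235, 243, 243, 242, 240, 200, 72, 85, 73, 73, 65, 62, 69, 72, 79, 72, 61, 50, 61, 88, 162, 242, 241, 242, 241, 237] [238, 238, 238, 239, 239, 234, 157, 71, 82, 60, 67, 79, 78, 80, 84, 80, 72, 84, 77, 74, 63, 72, 75, 74, 70, 53, 41, 42]
240 [239, 239, 239, 233, 151, 87, 65, 50, 55, 55, 51, 53, 44, 57, 72, 80, 76, 64, 76, 143, 233, 238, 238, 238, 238, 234] [237, 237, 237, 237, 237, 237, 233, 150, 93, 54, 64, 80, 80, 62, 54, 49, 48, 48, 48, 57, 73, 81, 127, 237, 226, 160, 72, 68]
```

```bash
python3 -m handwheel '[[0,-0.0023,0,0,0,0],[0,0,0,0,0,0],[0,0,0.012,0,0,0],[0,0,0.012,0,0,0],[0,0,0.012,0,0,0],[0,0,0.012,0,0,0],[0,0,0,0,0,0]]'
python3 - <<'E'
from g import *
seat=TP(-.0872,0,.0076)+.0009*v
delta(seat,RT)
W=cap('wrist','w8');c,Q,s=cur();h=np.dot(c-seat,a)-.03;print('tip h',h)
print('hole pred',proj(W,[seat-.022*v,seat+.022*v]).round(1).tolist(),'tip target',proj(W,[seat+h*a-.022*v,seat+h*a+.022*v,seat+h*a+.022*v-.004*u]).round(1).tolist())
hh=cv2.cvtColor(W['img'],cv2.COLOR_RGB2HSV);m=((hh[...,0]>100)&(hh[...,0]<125)&(hh[...,1]>90)).astype(np.uint8)
print(blobs(m,(190,190,235,260),8)[1],blobs(m,(260,190,310,260),8)[1])
g=cv2.cvtColor(W['img'],cv2.COLOR_RGB2GRAY)
cv2.imwrite('pics/c5.png',cv2.resize(W['img'][130:330,150:350,::-1],(600,600),interpolation=cv2.INTER_CUBIC))
E
```

```text
time: 19.05
tcp_pos: [0.5573, 0.0162, 0.1599]
tcp_rot: [-3.139, 0.526, 1.484]
wrist_force: [-0.8, -0.5, -0.5]
opening: 0.577
gripper_force: 62.3
tr shift mm [ 0.   0.7 48.4] rotvec deg [-0.1  0.1  0. ] | t 19.05 F [-0.8 -0.5 -0.5] n_t 0.8 n_r 0.0
tip h 0.019113068401038366
hole pred [[216.5, 215.5], [283.6, 215.6]] tip target [[213.3, 228.4], [286.8, 228.5], [287.1, 222.4]]
[([209, 209, 12, 12, 113], [215.2, 214.0])] [([279, 209, 12, 12, 112], [283.8, 214.1])]
```

View pics/c5.png

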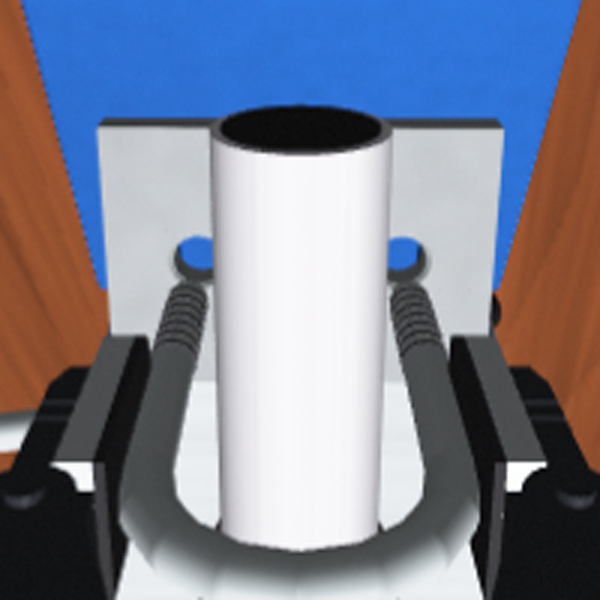

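```bash
python3 -m handwheel '[[0,0.0005,0,0,0,0],[0,0,0.006,0,0,0],[0,0,0.006,0,0,0],[0,0,0.005,0,0,0],[0,0,0.004,0,0,0],[0,0,0.003,0,0,0],[0,0,0,0,0,0]]'
python3 - <<'E'
from g import *
seat=TP(-.0872,0,.0076)+.0009*v
delta(seat,RT);f=cur()[2]['wrist_force'];print([round(float(f@k),1) for k in(u,v,a)])
E
```

```text
time: 19.98
tcp_pos: [0.5574, 0.0049, 0.1398]
tcp_rot: [-3.141, 0.525, 1.484]
wrist_force: [-0.9, 0.5, -0.4]
opening: 0.583
gripper_force: 62.3
tr shift mm [-0.4 -0.4 25.4] rotvec deg [-0.   0.1  0. ] | t 19.98 F [-0.9  0.5 -0.4] n_t 0.4 n_r 0.0
[-0.5, -0.9, -0.1]
```

```bash
python3 -m handwheel '[[0,0,0.005,0,0,0],[0,0,0.005,0,0,0],[0,0,0.005,0,0,0],[0,0,0.005,0,0,0],[0,0,0.003,0,0,0],[0,0,0,0,0,0]]'
python3 - <<'E'
from g import *
seat=TP(-.0872,0,.0076)+.0009*v
delta(seat,RT);f=cur()[2]['wrist_force'];print([round(float(f@k),1) for k in(u,v,a)])
W=cap('wrist','w9');cv2.imwrite('pics/c6.png',cv2.resize(W['img'][130:330,150:350,::-1],(600,600)))
E
```

```text
time: 20.72
tcp_pos: [0.5563, -0.0066, 0.1198]
tcp_rot: [-3.141, 0.525, 1.484]
wrist_force: [-0.4, 0.4, -1.0]
opening: 0.577
gripper_force: 62.3
tr shift mm [-0.4 -0.4  2.4] rotvec deg [-0.   0.1  0. ] | t 20.73 F [-0.4  0.4 -1. ] n_t 0.0 n_r 0.0
[-0.8, -0.5, -0.7]
```

```bash
python3 -m handwheel '[[0,0,0.002,0,0,0],[0,0,0.002,0,0,0],[0,0,0.002,0,0,0],[0,0,0,0,0,0]]'
python3 - <<'E'
from g import *
seat=TP(-.0872,0,.0076)+.0009*v
delta(seat,RT);f=cur()[2]['wrist_force'];print([round(float(f@k),1) for k in(u,v,a)])
E
```

```text
time: 21.28
tcp_pos: [0.5569, -0.0081, 0.1167]
tcp_rot: [-3.141, 0.523, 1.484]
wrist_force: [-6.9, 10.9, 21.8]
opening: 0.578
gripper_force: 74.8
tr shift mm [-0.7 -1.1 -1. ] rotvec deg [-0. -0.  0.] | t 21.27 F [-6.9 10.9 21.8] n_t 0.0 n_r 0.0
[2.0, -7.8, 24.0]
```

```bash
python3 -m handwheel '[[0,0,-0.003,0,0,0],[0,0,0,0,0,0],[0,0,0,0,0,0],[0,0,0,0,0,0],[0,0,0,0,0,0]]' 0.8
python3 -m handwheel '[[0,0,-0.03,0,0,0],[0,0,-0.03,0,0,0],[0,0,-0.02,0,0,0],[0,0,0,0,0,0],[0,0,0,0,0,0]]'
python3 - <<'E'
from g import *
seat=TP(-.0872,0,.0076)+.0009*v
delta(seat,RT);W=cap('wrist','w10')
for z in(6.5,9.5,12): print(z,proj(W,[seat+(z/1000+.0425)*a,seat+(z/1000+.0425)*a-.004*u,seat+(z/1000+.0385)*a-.004*u,seat+(z/1000+.0165)*a-.026*v]).round(1).tolist())
cv2.imwrite('pics/c7.png',cv2.resize(W['img'][130:330,150:350,::-1],(600,600),interpolation=cv2.INTER_CUBIC))
E
```

```text
time: 21.9
tcp_pos: [0.5563, -0.008, 0.1173]
tcp_rot: [-3.141, 0.525, 1.484]
wrist_force: [-0.2, 0.4, -1.2]
opening: 0.901
gripper_force: 0.0
time: 22.52
tcp_pos: [0.5593, 0.0315, 0.1859]
tcp_rot: [-3.14, 0.525, 1.484]
wrist_force: [-0.4, -0.0, 0.2]
opening: 0.902
gripper_force: 0.0
tr shift mm [-0.3  0.1 78.7] rotvec deg [-0.1  0.1  0. ] | t 22.52 F [-0.4 -0.   0.2] n_t 1.3 n_r 0.0
6.5 [[249.0, 228.7], [249.0, 222.6], [249.0, 219.8], [210.7, 211.6]]
9.5 [[248.9, 231.0], [248.9, 224.8], [249.0, 221.9], [210.2, 213.4]]
12 [[248.9, 232.9], [248.9, 226.7], [249.0, 223.7], [209.7, 214.9]]
```

View pics/c7.png

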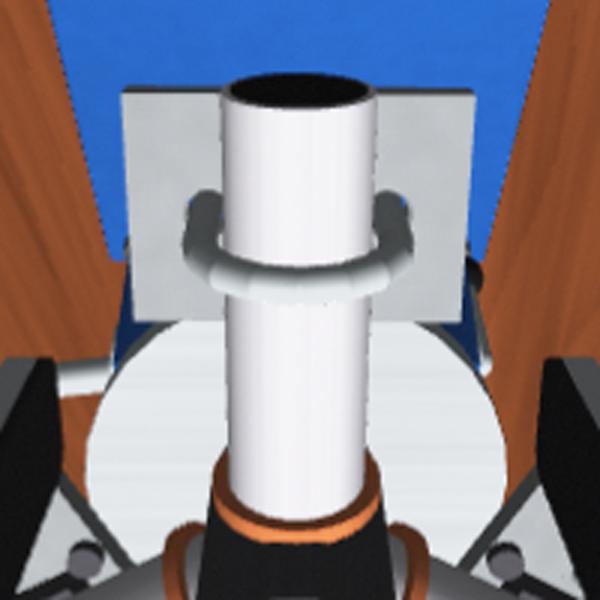

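```bash
python3 -m handwheel '[[0,0,0,0,0,0],[0,0,0,0,0,0],[0,0,0,0,0,0],[0,0,0,0,0,0],[0,0,0,0,0,0],[0,0,0,0,0,0]]' -1
python3 -m handwheel '[[0,0,0.01,0,0,0],[0,0,0.008,0,0,0],[0,0,0.006,0,0,0],[0,0,0.003,0,0,0],[0,0,0,0,0,0]]'
python3 -m handwheel '[[0,0,0.001,0,0,0],[0,0,0.001,0,0,0],[0,0,0,0,0,0]]'
python3 -m handwheel '[[0,0,0.001,0,0,0],[0,0,0.001,0,0,0],[0,0,0,0,0,0]]'
python3 - <<'E'
from g import *
seat=TP(-.0872,0,.0076)+.0009*v
delta(seat,RT);f=cur()[2]['wrist_force'];print([round(float(f@k),1) for k in(u,v,a)])
E
```

```text
time: 23.32
tcp_pos: [0.5599, 0.032, 0.1867]
tcp_rot: [-3.141, 0.525, 1.484]
wrist_force: [-0.0, -0.5, 0.5]
opening: 0.001
gripper_force: 0.0
time: 23.95
tcp_pos: [0.5587, 0.0184, 0.1631]
tcp_rot: [-3.141, 0.525, 1.484]
wrist_force: [0.9, 0.1, -1.2]
opening: 0.004
gripper_force: 0.0
time: 24.32
tcp_pos: [0.5589, 0.0178, 0.1618]
tcp_rot: [-3.142, 0.524, 1.484]
wrist_force: [0.2, 1.0, 2.9]
opening: 0.004
gripper_force: 1.2
time: 24.7
tcp_pos: [0.5593, 0.0175, 0.1611]
tcp_rot: [3.141, 0.524, 1.485]
wrist_force: [-3.4, 6.1, 14.6]
opening: -0.0
gripper_force: 7.8
tr shift mm [-0.8 -1.3 50.3] rotvec deg [0.  0.  0.1] | t 24.7 F [-3.4  6.1 14.6] n_t 0.8 n_r 0.0
[2.3, -3.9, 15.6]
```

```bash
python3 -m handwheel '[[0,0,0.001,0,0,0],[0,0,0.001,0,0,0],[0,0,0,0,0,0]]'
python3 -m handwheel '[[0,0,-0.01,0,0,0],[0,0,-0.02,0,0,0],[0,0,-0.03,0,0,0],[0,0,-0.04,0,0,0],[0,0,-0.04,0,0,0],[0,0,0,0,0,0],[0,0,0,0,0,0]]'
python3 - <<'E'
from g import *
seat=TP(-.0872,0,.0076)+.0009*v
W=cap('wrist','w11');S=cap('side','s5')
for d in(W,S):print([proj(d,[seat+(z+.0385)*a,seat+(z+.0165)*a+.022*v,seat+(z+.0165)*a-.022*v]).round(1).tolist() for z in(.0065,.0115)])
cv2.imwrite('pics/c8.png',cv2.resize(np.hstack([W['img'][110:290,160:340],S['img'][150:240,220:310].repeat(2,0).repeat(2,1)])[:,:,::-1],(800,400),interpolation=cv2.INTER_CUBIC))
E
```

```text
time: 25.08
tcp_pos: [0.5598, 0.0175, 0.1607]
tcp_rot: [3.141, 0.523, 1.485]
wrist_force: [-8.2, 13.1, 26.7]
opening: -0.003
gripper_force: 14.7
time: 25.95
tcp_pos: [0.564, 0.085, 0.2785]
tcp_rot: [-3.14, 0.525, 1.484]
wrist_force: [-0.4, -0.5, -0.5]
opening: 0.0
gripper_force: 0.0
[[[249.2, 176.0], [271.3, 169.7], [227.2, 169.7]], [[249.2, 177.6], [271.6, 171.1], [226.8, 171.0]]]
[[[266.5, 205.6], [258.0, 208.9], [276.2, 211.0]], [[266.4, 204.6], [257.8, 207.9], [276.1, 210.0]]]
```

View pics/c8.png

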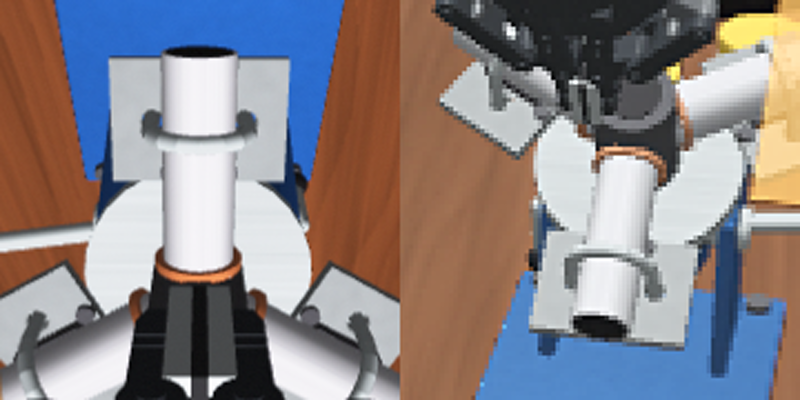

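```bash
python3 -c "
from cell import order
print(order.sign_off())"
```

```text
the job is handed in; nothing more can be done
None
```

The job is handed in at about 26 s of the 67 s: the table is in its loading click and let go, the middle U-bolt looks fully home on the pipe with both legs through the bracket holes and released, and the arm is clear. I touched none of the other items or the screen.

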